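# Line up the pocket books by height on the archive shelf board

## Task

Stand the four books upright in order of height on the four marks of the steel shelf board: the tallest on the mark next to the black bookend, then each shorter one on the next mark, the shortest farthest from it. Centre each book squarely on its mark, with its thickness along the row, and leave the white paste pot where it stands.

Things in the scene. Friction and masses are not known exactly. Their poses are not given: they have to be found in the camera images.
- green_book: Loose clothbound pocket book standing upright on its lower edge, dark green, the tallest: 165 mm tall (z), 34 mm thick (y), 72 mm from spine to fore-edge (x); rigid, about 260 g. Origin: centre of its lower edge face. Own z up, x from the spine to the fore-edge, y across the thickness (the way to grasp it, near the top). The start yaw is within about 0.3 rad of world axes, spine towards the robot
- blue_book: Loose clothbound pocket book standing upright on its lower edge, blue, the second tallest: 140 mm tall (z), 32 mm thick (y), 72 mm from spine to fore-edge (x); rigid, about 220 g. Origin: centre of its lower edge face. Own z up, x from the spine to the fore-edge, y across the thickness (the way to grasp it, near the top). The start yaw is within about 0.3 rad of world axes, spine towards the robot
- red_book: Loose clothbound pocket book standing upright on its lower edge, red, the third tallest: 115 mm tall (z), 30 mm thick (y), 72 mm from spine to fore-edge (x); rigid, about 180 g. Origin: centre of its lower edge face. Own z up, x from the spine to the fore-edge, y across the thickness (the way to grasp it, near the top). The start yaw is within about 0.3 rad of world axes, spine towards the robot
- yellow_book: Loose clothbound pocket book standing upright on its lower edge, yellow, the shortest: 90 mm tall (z), 28 mm thick (y), 72 mm from spine to fore-edge (x); rigid, about 140 g. Origin: centre of its lower edge face. Own z up, x from the spine to the fore-edge, y across the thickness (the way to grasp it, near the top). The start yaw is within about 0.3 rad of world axes, spine towards the robot
- mark_a: Fixed flat cream card with a grey field, 92 (x) by 46 (y) mm, leftmost (+y end) of four marks in a straight row, 85 mm between centres, on a dark steel shelf board 14 mm thick (105 by 500 mm). Origin: its centre, at the height where the book's foot will stand. Own y runs along the row (the book's thickness goes along it), x away from the robot, z up
- mark_b: Fixed flat cream card with a grey field, 92 (x) by 46 (y) mm, second from the left of four marks in a straight row, 85 mm between centres, on a dark steel shelf board 14 mm thick (105 by 500 mm). Origin: its centre, at the height where the book's foot will stand. Own y runs along the row (the book's thickness goes along it), x away from the robot, z up
- mark_c: Fixed flat cream card with a grey field, 92 (x) by 46 (y) mm, third from the left of four marks in a straight row, 85 mm between centres, on a dark steel shelf board 14 mm thick (105 by 500 mm). Origin: its centre, at the height where the book's foot will stand. Own y runs along the row (the book's thickness goes along it), x away from the robot, z up
- mark_d: Fixed flat cream card with a grey field, 92 (x) by 46 (y) mm, rightmost (-y end) of four marks in a straight row, 85 mm between centres, on a dark steel shelf board 14 mm thick (105 by 500 mm). Origin: its centre, at the height where the book's foot will stand. Own y runs along the row (the book's thickness goes along it), x away from the robot, z up
- bookend: Fixed black bookend block, 95 mm (x) by 28 mm (y) by 120 mm tall, with a brass disc on its front, standing on the board at one end of the row of marks, left or right as it happens, 85 mm from the centre of the nearest mark. Origin: centre of its underside. (A low clear card holder, 44 mm tall, stands at the other end.)
- paste_pot: Loose white round pot with a black cap, 56 mm across and 70 mm tall, standing among the books. Not to be moved. Origin: centre of its underside, z up

How it is judged:
By the outcome, as a careful person would: the job done as asked, in the order asked, and still so for the second after the job is handed in, with the robot touching nothing.
It also fails if it takes over 120 s, if anything falls off the work surface, if the arm or the gripper's body presses on something with over 40 N, if the wrist force passes 120 N, or if a joint passes its speed limit or range.

## Robot

A 6-joint arm with a two-finger parallel gripper is mounted at the origin on the work surface. World frame = base frame: x ahead of the robot, y to its left, z up, the work surface at z = 0. Lengths are in m, angles in degrees, forces in N, time in s.
With the tool pointing down it reaches from about 0.35 to 0.875 m from the base axis. Payload 4.2 kg.
Tool frame: the origin (TCP) lies on the front face of the gripper's body, between the roots of the fingers; the fingertips stand 70 mm ahead of it and the grasp point (between the pads) lies 51 mm ahead of it; z points along the fingers, y is the line along which they close (so a half turn about z gives the same grasp; the last joint's range is limited). The gripper opens to 87 mm and grips with 3 to 60 N. Pads are 19 mm wide; open, the fingers measure 117 mm over their backs; the gripper's body (75 mm by 190 mm) begins 51 mm behind the grasp point.
Start: joints at [87.009, 22.042, 0.453, 0, -68.411, -14.817], TCP at [0.191, 0.595, 0.292] pointing down, gripper open.
Joint ranges: [-179.83, 179.83], [-69.29, 118.12], [-61.27, 80.66], [-181.25, 117.63], [-171.15, -9.14], [-177.46, 177.46]. Speed limits (degrees/s): [159.86, 159.86, 180, 180, 180, 180].

## Interface

Orientations are given as a 3x3 rotation matrix whose columns are the frame's x, y, z axes.
In Python, from station import r gives the robot as it stands.
- The arm moves only by the shell command python3 -m pendant 'ROWS' [OPENING]. ROWS is JSON, a list of rows, each a list of 2 entries, a list of its own where there are three numbers: the shift along the tool's x, y, z in mm, then the turn, a rotation vector about the tool's x, y, z in rad. A call has 1 to 10 rows; each row is the pose to reach, as a shift and turn from the pose commanded when the call began, along the tool's axes at that moment; what a row does not reach only later rows make up. A row lasts 1/10 s, in which the tool goes at most 50 mm and 8.59 degrees, less where a joint would pass 70% of its speed; a pose out of reach is approached as far as the arm can. A call with a gripper value outside its range is refused whole. OPENING is the opening, from 0 (shut) to 1 (fully open), set as the call begins (- or left out, the last holds). The fingers move at their own pace and stop on an object; the grip force is fixed at half the most. Time passes only in rows, so rows that repeat a pose let the fingers close. It gives the time, the measured TCP pose, the force, the opening and the grip force at its end, in the units of the state.
- r.sense(): the state, without advancing time (a new reading comes with each control period).
- r.capture(name): name is "scene" or "top" or "wrist"; returns a dict with "frame" (400x640x3 uint8, red, green, blue), "vertical_fov" (degrees; the focal length in pixels is half the picture's height over the tangent of half this angle, whatever the lens; pixels are square), "cx", "cy" (the principal point, pixels), "rvec" (rotation vector, rad) and "tvec" (3), from world to camera coordinates, as OpenCV has them. Camera axes: x right, y down, z forward; pixel columns grow to the right and rows downward; lengths in m; the calibration is good to about 2 mm. A picture is of the moment at which its call begins. There is no depth.
- r.finish_job(): hands the job in; it is judged then, once.
The state is a dict: "time_s": time; "joints": joint angles; "joint_velocities": joint speeds; "effort": joint torques, N m; "tcp_pos": TCP position; "ee_rot": TCP orientation; "wrist_force": force on the tool from outside, world axes, zero at the start; "moment": the same for the moment, N m; "gripper_width": opening from 0.0 (shut) to 1.0 (fully open); "gripper_force": force on a finger pad.
Only numpy, scipy, OpenCV 4.12 (cv2) and the standard library are available. Lean on these libraries where they do the work, as an engineer would, in place of code of your own. Each camera call takes 0.05 s, during which the arm holds its last target. There are 200 camera calls.

## Working session

There is one attempt and no reset: what is moved stays moved. The work goes in short steps, Python scripts to look and compute and a shell command to move; the robot and the scene stay as the last step left them, time stands still between calls to the robot, and variables do not carry over. Pictures are saved under pics/ and viewed, at most 14 in all, crops included, and the job is handed in when it is done.

```bash
ls; mkdir -p pics
cat > h.py <<'E'
import numpy as np,cv2
from station import r
def cap(n,f=None):
    c=r.capture(n)
    if f: cv2.imwrite('pics/'+f,c['frame'][:,:,::-1])
    return c
def cal(c):
    f=200/np.tan(np.radians(c['vertical_fov'])/2)
    K=np.array([[f,0,c['cx']],[0,f,c['cy']],[0,0,1]])
    R=cv2.Rodrigues(np.array(c['rvec'],float))[0]
    return K,R,np.array(c['tvec'],float).ravel()
def ray(c,px,z):
    K,R,t=cal(c); px=np.atleast_2d(px).astype(float)
    d=(np.linalg.inv(K)@np.c_[px,np.ones(len(px))].T).T@R
    o=-R.T@t
    return o+d*((z-o[2])/d[:,2])[:,None]
def proj(c,P):
    K,R,t=cal(c); q=(np.atleast_2d(P)@R.T+t)@K.T
    return q[:,:2]/q[:,2:]
E
python3 - <<'E'
from h import *
for n in('top','scene','wrist'):
    c=cap(n,n+'0.png'); K,R,t=cal(c); print(n,c['vertical_fov'],K[0,0],-R.T@t,R[2])
print(r.sense())
E
```

```text
pics
top 54.71747389336479 386.52016481293265 [0.45874408 0.01093915 1.00564465] [ 0.10883973 -0.02784954 -0.99366912]
scene 48.884871293936115 440.0309700188743 [1.0960405  0.3386976  0.76173911] [-0.56235855 -0.36678804 -0.74109338]
wrist 59.12280161062072 352.6165726473769 [0.26844263 0.56994172 0.38307234] [-0.2805483   0.08876325 -0.95572681]
{'time_s': 0.15, 'joints': array([ 8.70099850e+01,  2.20793930e+01,  3.98143381e-01, -1.97437786e-02,
       -6.84111232e+01, -1.48165156e+01]), 'joint_velocities': array([ 0.0472944 , -0.23525865,  0.25034778,  0.11833956, -0.00095126,
       -0.03853651]), 'effort': array([-7.81012423e-04, -3.91053414e+01,  1.87586617e+01,  4.22231823e+00,
        1.23794685e-02, -1.42597332e-04]), 'tcp_pos': array([0.19100716, 0.59474428, 0.29142866]), 'ee_rot': array([[ 9.52055704e-01, -3.05924457e-01, -4.04078627e-04],
       [-3.05924707e-01, -9.52054376e-01, -1.59328040e-03],
       [ 1.02718615e-04,  1.64050933e-03, -9.99998649e-01]]), 'wrist_force': array([-0.31333837, -0.12916962, -0.30293371]), 'moment': array([0.00126672, 0.05390439, 0.00296174]), 'gripper_force': 0.0, 'gripper_width': 0.9997736375958169}
```

View pics/top0.png

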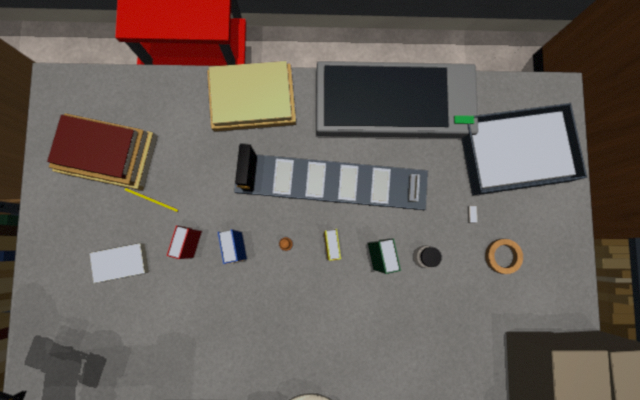

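View pics/scene0.png

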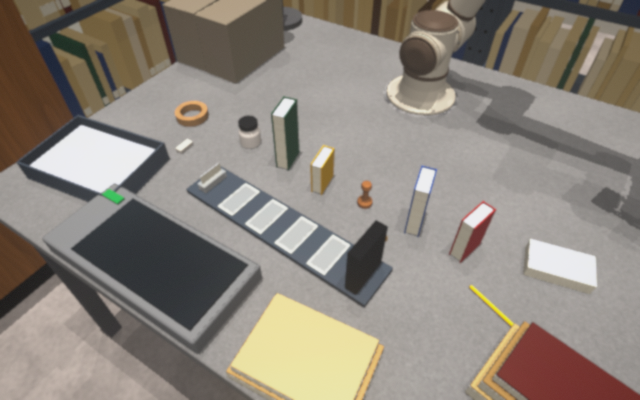

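The bookend is at the left (+y) end, at top-view pixel (245,167), so green→a, blue→b, red→c and yellow→d. The marks are at about (284..381, 177..186). The books are red (180,242), blue (231,246), yellow (333,245) and green (386,256), and the pot is at (429,257).

Run:
```python
import cv2
a=cv2.imread('pics/top0.png')
cv2.imwrite('pics/z1.png',cv2.resize(a[140:280,160:300],None,fx=4.28,fy=4.28,interpolation=cv2.INTER_CUBIC)[:599])
cv2.imwrite('pics/z2.png',cv2.resize(a[150:280,300:450],None,fx=4.6,fy=4.6,interpolation=cv2.INTER_CUBIC)[:599])
```

```text
(no output)
```

View pics/z1.png

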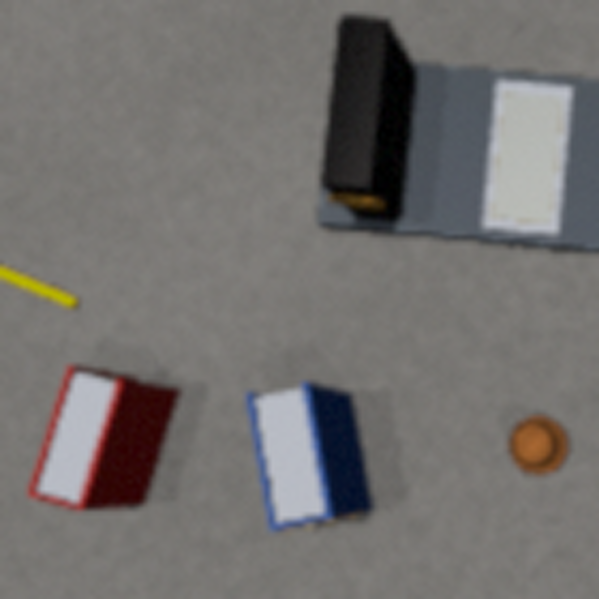

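View pics/z2.png

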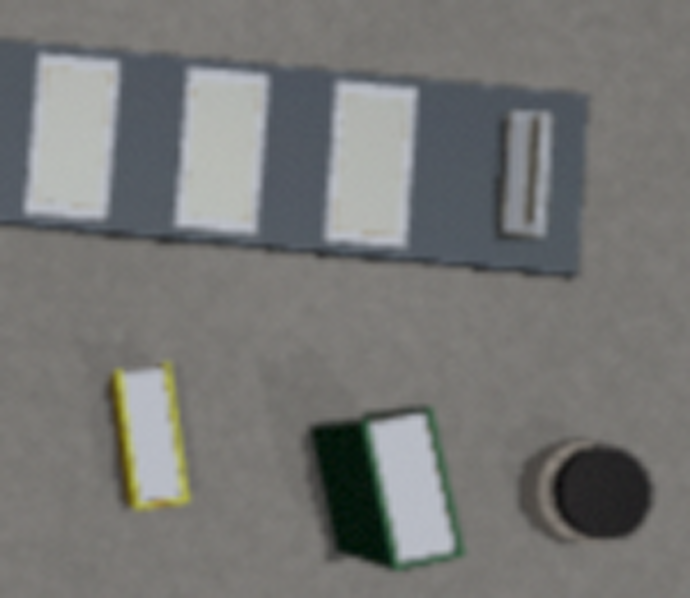

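```bash
cat > m.py <<'E'
from h import *
c=cap('top')
A=lambda p,s,o:(np.array(p,float)+.5)/s-.5+np.array(o)
z1=lambda p:A(p,4.28,(160,140)); z2=lambda p:A(p,4.6,(300,150))
D={'red':(z1([(69,367),(124,379),(85,507),(31,495)]),.115),'blue':(z1([(249,394),(309,385),(330,518),(272,529)]),.140),
'a':(z1([(497,79),(573,85),(559,235),(482,228)]),.0145),'yellow':(z2([(115,371),(170,363),(189,502),(132,508)]),.09),
'green':(z2([(366,416),(433,408),(462,556),(396,568)]),.165),'b':(z2([(39,53),(119,60),(107,218),(26,212)]),.0145),
'c':(z2([(188,67),(268,72),(256,234),(175,226)]),.0145),'d':(z2([(337,81),(417,87),(406,247),(325,239)]),.0145),
'pot':(z2([(603,492)]),.07)}
for k,(p,z) in D.items():
    P=ray(c,p,z)[:,:2]; m=P.mean(0)
    if len(P)<4: print(k,m); continue
    e=P[0]+P[1]-P[2]-P[3]; s=(P[0]+P[3]-P[1]-P[2])/2
    print(k,m.round(4),'yaw',np.degrees(np.arctan2(e[1],e[0])).round(2),np.degrees(np.arctan2(-s[0],s[1])).round(2),'L',(np.linalg.norm(e)/2).round(4),'T',np.linalg.norm(s).round(4))
E
python3 m.py
```

```text
red [0.4718 0.3046] yaw -14.27 -12.05 L 0.0699 T 0.0296
blue [0.462 0.187] yaw 11.03 9.97 L 0.0702 T 0.0306
a [0.6441 0.0747] yaw -4.59 -4.32 L 0.0924 T 0.0465
yellow [ 0.4679 -0.0495] yaw 7.55 7.4 L 0.071 T 0.029
green [ 0.4439 -0.1687] yaw 10.46 8.67 L 0.0713 T 0.032
b [ 0.6374 -0.0097] yaw -4.1 -4.09 L 0.0911 T 0.0456
c [ 0.6302 -0.0941] yaw -4.58 -4.07 L 0.0924 T 0.0458
d [ 0.6232 -0.1791] yaw -4.81 -4.44 L 0.0916 T 0.046
pot [ 0.43995169 -0.28885684]
```

```bash
cat > go.py <<'E'
import sys; from h import *
from scipy.spatial.transform import Rotation as Q
# args: x y z yaw [x y z yaw ...] -> rows relative to current pose (all from call begin); 2nd targets relative to 1st
s=r.sense(); p=np.array(s['tcp_pos']); R=np.array(s['ee_rot']); v=np.array(sys.argv[1:],float).reshape(-1,4)
print(s['joints'].round(1),p.round(4),'w',round(s['gripper_width'],3),'F',s['wrist_force'].round(1))
for x,y,z,a in v:
    a=np.radians(a); T=np.array([[np.cos(a),np.sin(a),0],[np.sin(a),-np.cos(a),0],[0,0,-1]])
    print((R.T@(np.array([x,y,z])-p)*1000).round(1).tolist(),Q.from_matrix(R.T@T).as_rotvec().round(4).tolist()); p=np.array([x,y,z]);R=T
E
python3 go.py .42 .2 .292 0 .444 -.169 .28 9.6
```

```text
[ 87.   22.1   0.4  -0.  -68.4 -14.8] [0.191  0.5948 0.2916] w 0.999 F [0.2 0.  0.4]
[338.8, 305.8, 0.0] [0.0014, 0.0001, -0.3109]
[24.0, 369.0, 12.0] [0.0, 0.0, -0.1676]
```

```bash
python3 -m pendant '[[[34,31,0],[0,0,-0.03]],[[75,68,0],[0,0,-0.07]],[[115,104,0],[0,0,-0.11]],[[150,136,0],[0,0,-0.14]],[[190,170,0],[0,0,-0.17]],[[225,203,0],[0,0,-0.2]],[[260,235,0],[0,0,-0.24]],[[295,266,0],[0,0,-0.27]],[[325,293,0],[0,0,-0.3]],[[339,306,0],[0,0,-0.311]]]' 1 && python3 -m pendant '[[[2,40,0],[0,0,-0.02]],[[5,80,0],[0,0,-0.04]],[[8,125,2],[0,0,-0.06]],[[11,170,4],[0,0,-0.08]],[[14,215,6],[0,0,-0.1]],[[17,260,8],[0,0,-0.12]],[[20,305,10],[0,0,-0.14]],[[22,345,12],[0,0,-0.16]],[[24,369,12],[0,0,-0.168]],[[24,369,12],[0,0,-0.168]]]'
python3 - <<'E'
from h import *
cap('wrist','w1.png')
E
python3 go.py .444 -.169 .201 9.6
```

```text
time_s: 1.2
tcp_pos: [0.421, 0.1972, 0.2923]
ee_rot: [[1.0, -0.002, -0.0], [-0.002, -1.0, -0.0], [-0.0, 0.0, -1.0]]
wrist_force: [-0.7, 0.8, -0.4]
gripper_width: 1.0
gripper_force: 0.0
time_s: 2.2
tcp_pos: [0.4442, -0.1712, 0.2798]
ee_rot: [[0.987, 0.163, -0.001], [0.163, -0.987, -0.0], [-0.001, 0.0, -1.0]]
wrist_force: [0.4, 0.9, -0.3]
gripper_width: 1.001
gripper_force: 0.0
[ -1.3   8.  -20.8  -0.  -61.2 100.8] [ 0.4441 -0.1701  0.2798] w 1.0 F [ 0.7 -0.3  0.1]
[0.2, -1.0, 78.8] [-0.0003, 0.0008, -0.0025]
```

View pics/w1.png

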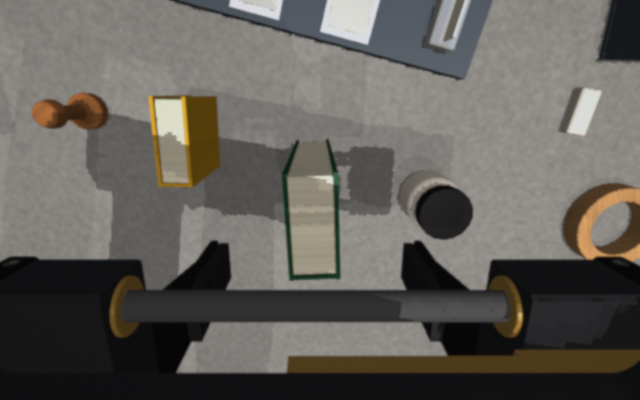

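The green book is centred between the fingertips (book columns 287–337, tips at 222 and 412), and the pot at (440,205) is clear of them. Next I descend, grip and lift.

```bash
python3 -m pendant '[[[0,-1,12],[0,0,0]],[[0,-1,30],[0,0,0]],[[0,-1,50],[0,0,0]],[[0,-1,68],[0,0,0]],[[0,-1,77],[0,0,0]],[[0,-1,79],[0,0,0]],[[0,-1,79],[0,0,0]]]' && python3 -m pendant '[[[0,0,0],[0,0,0]],[[0,0,0],[0,0,0]],[[0,0,0],[0,0,0]],[[0,0,0],[0,0,0]],[[0,0,0],[0,0,0]],[[0,0,0],[0,0,0]],[[0,0,0],[0,0,0]],[[0,0,0],[0,0,0]]]' 0 && python3 -m pendant '[[[0,0,-4],[0,0,0]],[[0,0,-15],[0,0,0]],[[0,0,-30],[0,0,0]],[[0,0,-48],[0,0,0]],[[0,0,-66],[0,0,0]],[[0,0,-84],[0,0,0]],[[0,0,-102],[0,0,0]],[[0,0,-114],[0,0,0]],[[0,0,-120],[0,0,0]],[[0,0,-120],[0,0,0]]]'
python3 go.py .644 .075 .321 -4.6
```

```text
time_s: 2.95
tcp_pos: [0.4445, -0.1676, 0.2016]
ee_rot: [[0.986, 0.168, 0.0], [0.168, -0.986, -0.0], [0.0, 0.0, -1.0]]
wrist_force: [-0.7, 0.2, 0.1]
gripper_width: 0.997
gripper_force: 0.0
time_s: 3.75
tcp_pos: [0.4442, -0.168, 0.2012]
ee_rot: [[0.986, 0.167, -0.0], [0.167, -0.986, -0.0], [-0.0, 0.0, -1.0]]
wrist_force: [-0.0, 0.6, -0.5]
gripper_width: 0.389
gripper_force: 29.6
time_s: 4.75
tcp_pos: [0.4443, -0.1679, 0.3219]
ee_rot: [[0.986, 0.167, 0.001], [0.167, -0.986, 0.0], [0.001, 0.0, -1.0]]
wrist_force: [-0.8, 0.5, -3.1]
gripper_width: 0.39
gripper_force: 29.6
[ -1.    5.9 -16.9  -0.  -67.1 100.7] [ 0.4443 -0.1679  0.3219] w 0.39 F [-0.8  0.5 -3.1]
[237.6, -206.1, 1.2] [-0.0, -0.0014, 0.2485]
```

```bash
python3 -m pendant '[[[10,-9,0],[0,0,0.01]],[[32,-28,0],[0,0,0.03]],[[60,-52,0],[0,0,0.06]],[[90,-78,0],[0,0,0.09]],[[120,-104,0],[0,0,0.12]],[[150,-130,0],[0,0,0.15]],[[180,-156,0],[0,0,0.18]],[[208,-180,0],[0,0,0.21]],[[228,-198,0],[0,0,0.235]],[[237.5,-206,0],[0,0,0.2485]]]' && python3 -m pendant '[[[0,0,0],[0,0,0]],[[0,0,8],[0,0,0]],[[0,0,22],[0,0,0]],[[0,0,40],[0,0,0]],[[0,0,58],[0,0,0]],[[0,0,74],[0,0,0]],[[0,0,86],[0,0,0]],[[0,0,94],[0,0,0]],[[0,0,97],[0,0,0]],[[0,0,97],[0,0,0]]]'
python3 go.py .6439 .0751 .2155 -4.6
python3 - <<'E'
from h import *
a=cap('top')['frame'][130:250,220:370,::-1]; b=cap('wrist')['frame'][:,:,::-1]
cv2.imwrite('pics/p1.png',np.vstack([cv2.resize(b,(480,300)),cv2.resize(a,(480,300),interpolation=cv2.INTER_CUBIC)]))
E
```

```text
time_s: 5.75
tcp_pos: [0.6447, 0.0769, 0.3186]
ee_rot: [[0.997, -0.079, -0.003], [-0.079, -0.997, -0.001], [-0.003, 0.001, -1.0]]
wrist_force: [-0.4, -0.4, -2.5]
gripper_width: 0.389
gripper_force: 29.6
time_s: 6.75
tcp_pos: [0.6438, 0.0746, 0.2242]
ee_rot: [[0.997, -0.08, -0.0], [-0.08, -0.997, -0.0], [-0.0, 0.0, -1.0]]
wrist_force: [0.5, 0.3, -2.9]
gripper_width: 0.385
gripper_force: 29.6
[ 20.9  27.2  -1.5   0.  -61.4  64.5] [0.6438 0.0746 0.2242] w 0.385 F [ 0.5  0.3 -2.9]
[0.1, -0.5, 8.7] [0.0002, 0.0001, -0.0002]
```

View pics/p1.png

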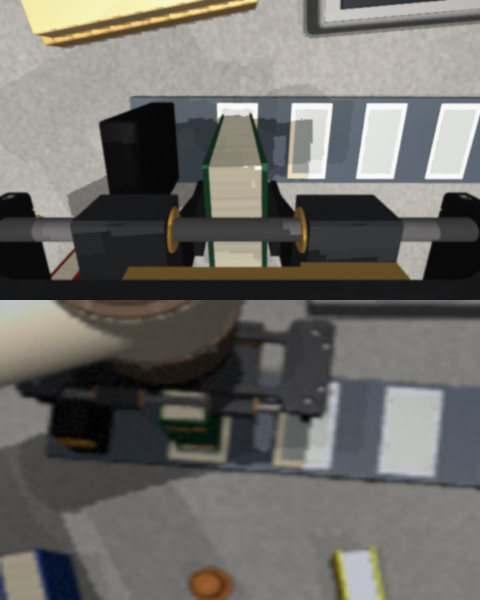

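The wrist view shows the green book squarely over mark a (book foot near column 237, card centred at 237). I'll set it down and release.

```bash
python3 -m pendant '[[[0,-0.5,2],[0,0,0]],[[0,-0.5,4],[0,0,0]],[[0,-0.5,6],[0,0,0]],[[0,-0.5,7.5],[0,0,0]],[[0,-0.5,8.5],[0,0,0]],[[0,-0.5,9],[0,0,0]],[[0,-0.5,9],[0,0,0]]]' && python3 -m pendant '[[[0,0,0],[0,0,0]],[[0,0,0],[0,0,0]],[[0,0,0],[0,0,0]],[[0,0,0],[0,0,0]],[[0,0,0],[0,0,0]]]' 0.7 && python3 -m pendant '[[[0,0,-5],[0,0,0]],[[0,0,-20],[0,0,0]],[[0,0,-45],[0,0,0]],[[0,0,-70],[0,0,0]],[[0,0,-85],[0,0,0]],[[0,0,-85],[0,0,0]]]' 0.7
python3 go.py .462 .187 .28 10.5 .462 .187 .176 10.5
```

```text
time_s: 7.55
tcp_pos: [0.644, 0.0754, 0.2153]
ee_rot: [[0.997, -0.08, 0.0], [-0.08, -0.997, -0.0], [0.0, -0.0, -1.0]]
wrist_force: [-0.1, 0.6, -1.4]
gripper_width: 0.393
gripper_force: 29.6
time_s: 8.05
tcp_pos: [0.644, 0.0754, 0.2155]
ee_rot: [[0.997, -0.08, 0.0], [-0.08, -0.997, 0.0], [0.0, -0.0, -1.0]]
wrist_force: [-0.2, 0.7, 0.5]
gripper_width: 0.684
gripper_force: 0.0
time_s: 8.65
tcp_pos: [0.6449, 0.0755, 0.3037]
ee_rot: [[0.997, -0.08, 0.006], [-0.08, -0.997, 0.001], [0.006, -0.002, -1.0]]
wrist_force: [-0.3, 0.4, 0.4]
gripper_width: 0.701
gripper_force: 0.0
[ 20.9  23.9   5.    0.1 -70.7  64.5] [0.6449 0.0755 0.3037] w 0.701 F [-0.3  0.4  0.4]
[-191.4, -96.4, 22.7] [-0.0011, -0.0064, -0.2633]
[0.0, 0.0, 104.0] [0.0, 0.0, 0.0]
```

```bash
python3 -m pendant '[[[-20,-10,0],[0,0,-0.02]],[[-45,-22,2],[0,0,-0.06]],[[-75,-37,5],[0,0,-0.1]],[[-105,-52,9],[0,0,-0.14]],[[-135,-67,14],[0,0,-0.18]],[[-165,-82,18],[0,0,-0.22]],[[-185,-92,22],[0,0,-0.255]],[[-191.5,-96.5,22.5],[0,0,-0.263]],[[-191.5,-96.5,22.5],[0,0,-0.263]]]' 1
python3 go.py .462 .187 .176 10.5
python3 - <<'E'
from h import *
a=cap('top')['frame'][130:250,220:370,::-1]; b=cap('wrist')['frame'][:,:,::-1]
cv2.imwrite('pics/p2.png',np.vstack([cv2.resize(b,(320,200)),cv2.resize(a,(480,384),interpolation=cv2.INTER_CUBIC)[:,:320]]) if 0 else np.vstack([cv2.resize(b,(320,200)),cv2.resize(a[:,:120],(320,320),interpolation=cv2.INTER_CUBIC)]))
E
```

```text
time_s: 9.55
tcp_pos: [0.4601, 0.1873, 0.2774]
ee_rot: [[0.983, 0.183, -0.001], [0.183, -0.983, -0.0], [-0.001, 0.0, -1.0]]
wrist_force: [0.3, -0.1, 0.6]
gripper_width: 0.996
gripper_force: 0.0
[ 40.9  10.2 -18.4  -0.  -61.4  59.6] [0.4601 0.1873 0.2774] w 0.996 F [ 0.3 -0.1  0.6]
[1.8, 0.6, 101.4] [0.0003, 0.0006, 0.0008]
```

View pics/p2.png

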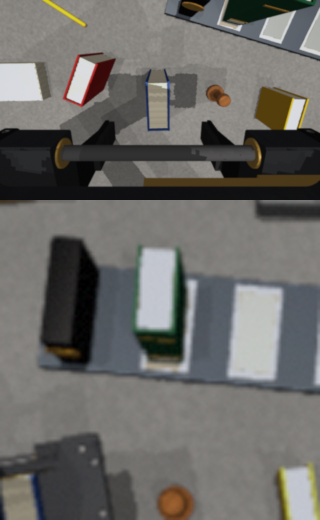

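Green stands on mark a and blue is centred between the fingertips (book columns 148–168). I'll grip blue and lift it.

```bash
python3 -m pendant '[[[1,0.5,12],[0,0,0]],[[1.8,0.5,35],[0,0,0]],[[1.8,0.5,60],[0,0,0]],[[1.8,0.5,84],[0,0,0]],[[1.8,0.5,97],[0,0,0]],[[1.8,0.5,101.5],[0,0,0]],[[1.8,0.5,101.5],[0,0,0]]]' && python3 -m pendant '[[[0,0,0],[0,0,0]],[[0,0,0],[0,0,0]],[[0,0,0],[0,0,0]],[[0,0,0],[0,0,0]],[[0,0,0],[0,0,0]],[[0,0,0],[0,0,0]],[[0,0,0],[0,0,0]],[[0,0,0],[0,0,0]]]' 0 && python3 -m pendant '[[[0,0,-4],[0,0,0]],[[0,0,-15],[0,0,0]],[[0,0,-30],[0,0,0]],[[0,0,-48],[0,0,0]],[[0,0,-66],[0,0,0]],[[0,0,-84],[0,0,0]],[[0,0,-102],[0,0,0]],[[0,0,-114],[0,0,0]],[[0,0,-120],[0,0,0]],[[0,0,-120],[0,0,0]]]'
python3 go.py .50 -.0096 .296 -4.6 .6371 -.0096 .296 -4.6
python3 - <<'E'
from h import *
c=cap('top')
p=(np.array([(140,247),(181,250),(178,329),(134,328)])-[0,200]+.5)/2.667-.5+[220,130]
P=ray(c,p,.1795)[:,:2]; e=P[0]+P[1]-P[2]-P[3]; print(P.mean(0),np.degrees(np.arctan2(e[1],e[0])))
E
```

```text
time_s: 10.35
tcp_pos: [0.4628, 0.1862, 0.1751]
ee_rot: [[0.984, 0.181, -0.002], [0.181, -0.984, -0.001], [-0.002, 0.001, -1.0]]
wrist_force: [0.2, -0.3, 0.0]
gripper_width: 1.002
gripper_force: 0.0
time_s: 11.15
tcp_pos: [0.4626, 0.1868, 0.1763]
ee_rot: [[0.983, 0.182, 0.0], [0.182, -0.983, 0.0], [0.0, -0.0, -1.0]]
wrist_force: [0.0, -0.2, -0.5]
gripper_width: 0.369
gripper_force: 29.8
time_s: 12.15
tcp_pos: [0.4627, 0.1869, 0.2969]
ee_rot: [[0.983, 0.182, 0.001], [0.182, -0.983, 0.001], [0.001, -0.001, -1.0]]
wrist_force: [-0.4, 0.3, -2.1]
gripper_width: 0.367
gripper_force: 29.8
[ 40.7   9.5 -16.4  -0.  -64.   59.8] [0.4627 0.1869 0.2969] w 0.367 F [-0.4  0.3 -2.1]
[1.0, 200.0, 0.8] [-0.001, -0.0011, 0.2629]
[136.7, -11.0, 0.0] [0.0, 0.0, 0.0]
[0.64251126 0.07300354] -2.2225842572982857
```

```bash
python3 -m pendant '[[[0,9,0],[0,0,0.01]],[[0,28,0],[0,0,0.04]],[[0,52,0],[0,0,0.07]],[[0,78,0],[0,0,0.1]],[[0,104,0],[0,0,0.13]],[[0,130,0],[0,0,0.16]],[[1,156,0],[0,0,0.19]],[[1,180,0],[0,0,0.23]],[[1,196,0],[0,0,0.255]],[[1,200,0],[0,0,0.263]]]' && python3 -m pendant '[[[10,-1,0],[0,0,0]],[[30,-2.5,0],[0,0,0]],[[56,-4.5,0],[0,0,0]],[[82,-6.5,0],[0,0,0]],[[108,-8.5,0],[0,0,0]],[[128,-10.5,0],[0,0,0]],[[136.7,-11,0],[0,0,0]],[[136.7,-11,0],[0,0,0]]]' && python3 -m pendant '[[[0,0,8],[0,0,0]],[[0,0,22],[0,0,0]],[[0,0,40],[0,0,0]],[[0,0,58],[0,0,0]],[[0,0,74],[0,0,0]],[[0,0,86],[0,0,0]],[[0,0,94],[0,0,0]],[[0,0,97],[0,0,0]],[[0,0,97],[0,0,0]]]'
python3 go.py .6371 -.0096 .1905 -4.6
```

```text
time_s: 13.2
tcp_pos: [0.4995, -0.0117, 0.2952]
ee_rot: [[0.996, -0.084, -0.002], [-0.084, -0.997, -0.001], [-0.002, 0.001, -1.0]]
wrist_force: [-0.3, 0.1, -2.0]
gripper_width: 0.366
gripper_force: 29.8
time_s: 14.0
tcp_pos: [0.6379, -0.0092, 0.2949]
ee_rot: [[0.997, -0.08, -0.002], [-0.08, -0.997, -0.0], [-0.002, 0.0, -1.0]]
wrist_force: [0.6, 0.4, -2.6]
gripper_width: 0.369
gripper_force: 29.8
time_s: 14.9
tcp_pos: [0.637, -0.0097, 0.1993]
ee_rot: [[0.997, -0.08, -0.0], [-0.08, -0.997, -0.0], [-0.0, 0.0, -1.0]]
wrist_force: [-0.2, 0.6, -2.1]
gripper_width: 0.363
gripper_force: 29.8
[ 13.7  27.5  -4.9   0.  -57.6  71.7] [ 0.637  -0.0097  0.1993] w 0.363 F [-0.2  0.6 -2.1]
[0.1, -0.1, 8.8] [0.0001, 0.0001, 0.0001]
```

```bash
python3 -m pendant '[[[0,0,2],[0,0,0]],[[0,0,4],[0,0,0]],[[0,0,6],[0,0,0]],[[0,0,7.5],[0,0,0]],[[0,0,8.5],[0,0,0]],[[0,0,9],[0,0,0]],[[0,0,9],[0,0,0]]]' && python3 -m pendant '[[[0,0,0],[0,0,0]],[[0,0,0],[0,0,0]],[[0,0,0],[0,0,0]],[[0,0,0],[0,0,0]],[[0,0,0],[0,0,0]]]' 0.7 && python3 -m pendant '[[[0,0,-5],[0,0,0]],[[0,0,-20],[0,0,0]],[[0,0,-45],[0,0,0]],[[0,0,-70],[0,0,0]],[[0,0,-90],[0,0,0]],[[0,0,-95],[0,0,0]],[[0,0,-95],[0,0,0]]]' 0.7
python3 go.py .472 .305 .27 -13.6
```

```text
time_s: 15.6
tcp_pos: [0.6371, -0.0097, 0.1903]
ee_rot: [[0.997, -0.08, 0.0], [-0.08, -0.997, 0.0], [0.0, -0.0, -1.0]]
wrist_force: [0.5, 0.2, -1.9]
gripper_width: 0.366
gripper_force: 29.8
time_s: 16.1
tcp_pos: [0.6372, -0.0097, 0.1905]
ee_rot: [[0.997, -0.08, 0.0], [-0.08, -0.997, 0.0], [0.0, -0.0, -1.0]]
wrist_force: [0.4, 0.2, -0.2]
gripper_width: 0.679
gripper_force: 0.0
time_s: 16.8
tcp_pos: [0.6372, -0.0097, 0.2861]
ee_rot: [[0.997, -0.08, 0.002], [-0.08, -0.997, 0.001], [0.002, -0.001, -1.0]]
wrist_force: [0.1, -1.2, -0.9]
gripper_width: 0.702
gripper_force: 0.0
[ 13.6  23.4   1.7  -0.  -68.2  71.7] [ 0.6372 -0.0097  0.2861] w 0.702 F [ 0.1 -1.2 -0.9]
[-189.9, -300.4, 16.0] [-0.0009, -0.0016, 0.157]
```

```bash
python3 -m pendant '[[[-19,-20,0],[0,0,0]],[[-45,-52,0],[0,0,0.01]],[[-70,-88,0],[0,0,0.03]],[[-94,-126,0],[0,0,0.05]],[[-116,-165,2],[0,0,0.07]],[[-138,-206,6],[0,0,0.1]],[[-158,-245,10],[0,0,0.12]],[[-178,-280,14],[0,0,0.145]],[[-190,-300,16],[0,0,0.157]],[[-190,-300,16],[0,0,0.157]]]' 1
python3 go.py .472 .305 .151 -13.6
python3 - <<'E'
from h import *
a=cap('top')['frame'][130:250,220:370,::-1]; b=cap('wrist')['frame'][:,:,::-1]
cv2.imwrite('pics/p3.png',np.vstack([cv2.resize(b,(600,375))[150:],cv2.resize(a[:75],(600,300),interpolation=cv2.INTER_CUBIC)]))
E
```

```text
time_s: 17.8
tcp_pos: [0.4699, 0.3065, 0.2672]
ee_rot: [[0.973, -0.231, -0.003], [-0.231, -0.973, -0.002], [-0.002, 0.003, -1.0]]
wrist_force: [0.4, 0.1, 0.4]
gripper_width: 1.003
gripper_force: 0.0
[ 49.6  17.  -10.7  -0.  -62.4  27. ] [0.4699 0.3065 0.2672] w 1.003 F [0.4 0.1 0.4]
[2.6, 0.7, 116.2] [0.0027, 0.0022, 0.0039]
```

View pics/p3.png

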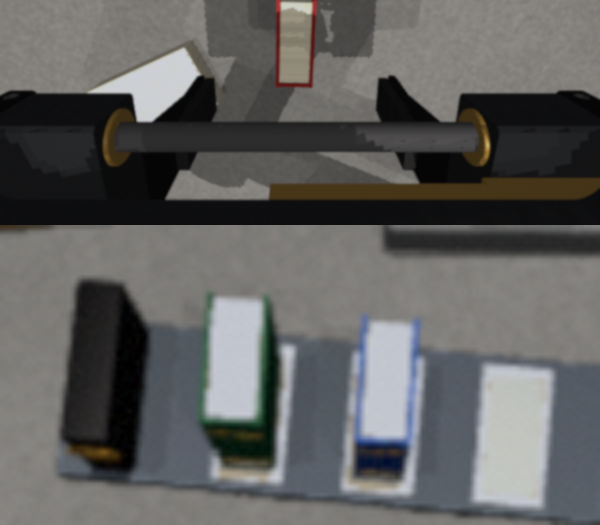

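Green and blue stand square on a and b, and red is centred between the fingertips (columns 277–315 against tips at 210 and 380).

```bash
python3 -m pendant '[[[1.5,0.5,12],[0,0,0.004]],[[2.5,0.5,35],[0.002,0.002,0.004]],[[2.5,0.5,62],[0.002,0.002,0.004]],[[2.5,0.5,90],[0.002,0.002,0.004]],[[2.5,0.5,109],[0.002,0.002,0.004]],[[2.5,0.5,116],[0.002,0.002,0.004]],[[2.5,0.5,116],[0.002,0.002,0.004]]]' && python3 -m pendant '[[[0,0,0],[0,0,0]],[[0,0,0],[0,0,0]],[[0,0,0],[0,0,0]],[[0,0,0],[0,0,0]],[[0,0,0],[0,0,0]],[[0,0,0],[0,0,0]],[[0,0,0],[0,0,0]],[[0,0,0],[0,0,0]]]' 0 && python3 -m pendant '[[[0,0,-4],[0,0,0]],[[0,0,-15],[0,0,0]],[[0,0,-30],[0,0,0]],[[0,0,-48],[0,0,0]],[[0,0,-66],[0,0,0]],[[0,0,-84],[0,0,0]],[[0,0,-102],[0,0,0]],[[0,0,-114],[0,0,0]],[[0,0,-120],[0,0,0]],[[0,0,-120],[0,0,0]]]'
python3 go.py .48 -.0944 .27 -4.6 .6303 -.0944 .27 -4.6
```

```text
time_s: 18.6
tcp_pos: [0.4741, 0.3021, 0.1518]
ee_rot: [[0.971, -0.241, 0.0], [-0.241, -0.971, -0.001], [0.001, 0.001, -1.0]]
wrist_force: [0.5, -0.1, -0.6]
gripper_width: 1.001
gripper_force: 0.0
time_s: 19.4
tcp_pos: [0.4741, 0.3035, 0.1533]
ee_rot: [[0.971, -0.239, 0.002], [-0.239, -0.971, 0.002], [0.002, -0.002, -1.0]]
wrist_force: [1.0, 1.4, 0.4]
gripper_width: 0.357
gripper_force: 0.2
time_s: 20.4
tcp_pos: [0.4739, 0.3034, 0.2741]
ee_rot: [[0.971, -0.239, 0.003], [-0.239, -0.971, 0.003], [0.003, -0.003, -1.0]]
wrist_force: [-0.1, 0.5, -1.5]
gripper_width: 0.343
gripper_force: 29.8
[ 49.2  16.7 -10.2   0.1 -62.8  27. ] [0.4739 0.3034 0.2741] w 0.343 F [-0.1  0.5 -1.5]
[101.0, 384.8, 3.0] [-0.0032, -0.0029, -0.1611]
[149.8, -12.1, 0.0] [0.0, 0.0, 0.0]
```

```bash
python3 -m pendant '[[[3,12,0],[0,0,0]],[[9,35,0],[0,0,-0.01]],[[19,72,0],[0,0,-0.03]],[[30,114,0],[0,0,-0.05]],[[42,160,0],[0,0,-0.07]],[[54,206,0],[0,0,-0.09]],[[66,252,0],[0,0,-0.11]],[[78,298,1],[-0.003,-0.003,-0.13]],[[89,340,2],[-0.003,-0.003,-0.15]],[[97,369,3],[-0.003,-0.003,-0.16]]]' && python3 -m pendant '[[[4,16,0],[0,0,-0.001]],[[4,16,0],[0,0,-0.001]]]' && python3 go.py .6323 -.0944 .27 -4.6
```

```text
time_s: 21.4
tcp_pos: [0.4782, -0.0812, 0.2687]
ee_rot: [[0.997, -0.083, -0.004], [-0.083, -0.997, -0.001], [-0.004, 0.002, -1.0]]
wrist_force: [0.0, 1.0, -1.5]
gripper_width: 0.341
gripper_force: 29.8
time_s: 21.6
tcp_pos: [0.4814, -0.0968, 0.2686]
ee_rot: [[0.996, -0.084, -0.004], [-0.084, -0.996, -0.001], [-0.004, 0.002, -1.0]]
wrist_force: [0.2, -0.2, -1.8]
gripper_width: 0.344
gripper_force: 29.8
[  7.7  10.2 -19.9   0.1 -60.1  77.5] [ 0.4814 -0.0968  0.2686] w 0.344 F [ 0.2 -0.2 -1.8]
[150.1, -15.0, -2.0] [0.0017, 0.0037, -0.0039]
```

```bash
python3 -m pendant '[[[10,-1,0],[0,0,0]],[[30,-3,0],[0,0,0]],[[56,-6,0],[0,0,0]],[[84,-9,0],[0,0,0]],[[112,-12,0],[0,0.001,-0.001]],[[136,-14,0],[0,0.001,-0.002]],[[148,-15,0],[0,0.002,-0.003]],[[150,-15,0],[0,0.002,-0.003]]]' && python3 -m pendant '[[[0,0,8],[0,0,0]],[[0,0,22],[0,0,0]],[[0,0,40],[0,0,0]],[[0,0,58],[0,0,0]],[[0,0,74],[0,0,0]],[[0,0,84],[0,0,0]],[[0,0,90],[0,0,0]],[[0,0,92],[0,0,0]],[[0,0,92],[0,0,0]]]'
python3 go.py .6323 -.0944 .1675 -4.6
```

```text
time_s: 22.4
tcp_pos: [0.6347, -0.0902, 0.2681]
ee_rot: [[0.997, -0.076, -0.0], [-0.076, -0.997, -0.001], [-0.0, 0.001, -1.0]]
wrist_force: [-1.4, 1.1, -1.3]
gripper_width: 0.337
gripper_force: 29.8
time_s: 23.3
tcp_pos: [0.6334, -0.0916, 0.1779]
ee_rot: [[0.997, -0.077, 0.002], [-0.077, -0.997, -0.001], [0.002, 0.001, -1.0]]
wrist_force: [0.1, -0.6, -0.6]
gripper_width: 0.341
gripper_force: 29.8
[  6.3  28.9  -5.9   0.1 -55.1  79.3] [ 0.6334 -0.0916  0.1779] w 0.341 F [ 0.1 -0.6 -0.6]
[-0.9, 2.9, 10.4] [0.0011, -0.0017, 0.0032]
```

```bash
python3 -m pendant '[[[-1,1.5,1],[0.001,-0.002,0.003]],[[-1,3,3],[0.001,-0.002,0.003]],[[-1,3,5],[0.001,-0.002,0.003]],[[-1,3,7],[0.001,-0.002,0.003]],[[-1,3,7],[0.001,-0.002,0.003]]]' && python3 go.py .6323 -.0944 .1675 -4.6
python3 - <<'E'
from h import *
cap('wrist','w3.png')
E
```

```text
time_s: 23.8
tcp_pos: [0.6319, -0.0946, 0.1702]
ee_rot: [[0.997, -0.08, -0.002], [-0.08, -0.997, 0.0], [-0.002, 0.0, -1.0]]
wrist_force: [0.1, 0.6, -2.4]
gripper_width: 0.338
gripper_force: 29.8
[  6.   29.3  -6.4  -0.  -54.4  79.4] [ 0.6319 -0.0946  0.1702] w 0.338 F [ 0.1  0.6 -2.4]
[0.4, -0.2, 2.7] [0.0001, 0.0016, -0.0001]
```

View pics/w3.png

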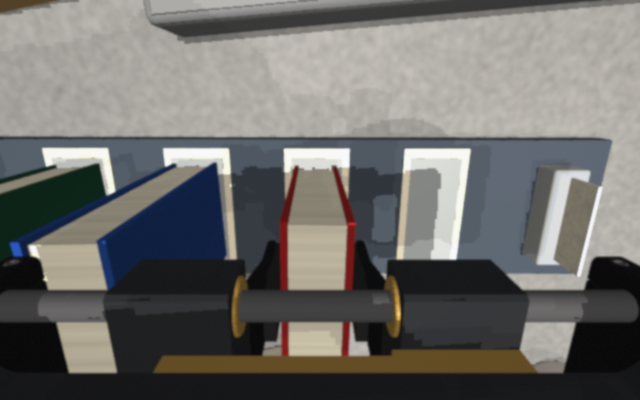

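Run:
```python
from h import *
c=cap('wrist')
print(ray(c,[(285,149),(349,149),(405,149),(470,149)],.0145).round(4), ray(c,[(297,167),(337,167)],.0172).round(4))
t=cap('top'); 
import m
```

```text
[[ 0.6771 -0.0767  0.0145]
 [ 0.6734 -0.1215  0.0145]
 [ 0.6702 -0.1607  0.0145]
 [ 0.6665 -0.2061  0.0145]] [[ 0.6641 -0.084   0.0172]
 [ 0.6619 -0.1121  0.0172]]
red [0.4718 0.3046] yaw -14.27 -12.05 L 0.0699 T 0.0296
blue [0.462 0.187] yaw 11.03 9.97 L 0.0702 T 0.0306
a [0.6441 0.0747] yaw -4.59 -4.32 L 0.0924 T 0.0465
yellow [ 0.4679 -0.0495] yaw 7.55 7.4 L 0.071 T 0.029
green [ 0.4439 -0.1687] yaw 10.46 8.67 L 0.0713 T 0.032
b [ 0.6374 -0.0097] yaw -4.1 -4.09 L 0.0911 T 0.0456
c [ 0.6302 -0.0941] yaw -4.58 -4.07 L 0.0924 T 0.0458
d [ 0.6232 -0.1791] yaw -4.81 -4.44 L 0.0916 T 0.046
pot [ 0.43995169 -0.28885684]
```

The red foot's far edge sits at row 167 and the card's at row 149. That makes the book about 2 mm too near the robot, so I'll shift it and place it.

```bash
python3 -m pendant '[[[1.5,0,0],[0,0.001,0]],[[2.5,0,1],[0,0.0015,0]],[[2.5,0,2],[0,0.0015,0]],[[2.5,0,2.7],[0,0.0015,0]],[[2.5,0,3],[0,0.0015,0]],[[2.5,0,3],[0,0.0015,0]]]' && python3 -m pendant '[[[0,0,0],[0,0,0]],[[0,0,0],[0,0,0]],[[0,0,0],[0,0,0]],[[0,0,0],[0,0,0]],[[0,0,0],[0,0,0]]]' 0.7 && python3 -m pendant '[[[0,0,-5],[0,0,0]],[[0,0,-20],[0,0,0]],[[0,0,-45],[0,0,0]],[[0,0,-70],[0,0,0]],[[0,0,-85],[0,0,0]],[[0,0,-85],[0,0,0]]]' 0.7
python3 go.py .47 -.0495 .21 7.5
```

```text
time_s: 24.6
tcp_pos: [0.6345, -0.0948, 0.1675]
ee_rot: [[0.997, -0.08, 0.0], [-0.08, -0.997, -0.0], [0.0, 0.0, -1.0]]
wrist_force: [0.4, -0.4, -1.6]
gripper_width: 0.339
gripper_force: 29.8
time_s: 25.1
tcp_pos: [0.6346, -0.0948, 0.1677]
ee_rot: [[0.997, -0.08, 0.001], [-0.08, -0.997, -0.0], [0.001, 0.0, -1.0]]
wrist_force: [0.9, 0.6, 0.0]
gripper_width: 0.668
gripper_force: 0.0
time_s: 25.7
tcp_pos: [0.6357, -0.0948, 0.2559]
ee_rot: [[0.997, -0.08, 0.007], [-0.08, -0.997, -0.0], [0.007, -0.0, -1.0]]
wrist_force: [0.0, -0.3, 0.2]
gripper_width: 0.701
gripper_force: 0.0
[  5.9  25.1  -0.2   0.1 -64.4  79.5] [ 0.6357 -0.0948  0.2559] w 0.701 F [ 0.  -0.3  0.2]
[-169.1, -31.9, 44.8] [0.0005, -0.007, -0.2108]
```

```bash
python3 -m pendant '[[[-15,-2,0],[0,0,-0.01]],[[-45,-7,0],[0,0,-0.04]],[[-80,-14,4],[0,0,-0.09]],[[-115,-21,14],[0,0,-0.13]],[[-148,-28,28],[0,-0.004,-0.17]],[[-168,-32,40],[0,-0.007,-0.2]],[[-173,-32,45],[0,-0.007,-0.211]],[[-173,-32,45],[0,-0.007,-0.211]]]' 1 && python3 go.py .466 -.0495 .128 7.5
python3 - <<'E'
from h import *
cap('wrist','w4.png')
E
```

```text
time_s: 26.5
tcp_pos: [0.4639, -0.049, 0.2068]
ee_rot: [[0.991, 0.131, -0.008], [0.131, -0.991, -0.001], [-0.008, -0.0, -1.0]]
wrist_force: [-0.2, 0.4, 0.9]
gripper_width: 1.0
gripper_force: 0.0
[ 14.   11.9 -27.9  -0.1 -50.7  83.6] [ 0.4639 -0.049   0.2068] w 1.0 F [-0.2  0.4  0.9]
[2.6, 0.8, 78.7] [-0.0003, 0.0081, 0.0002]
```

View pics/w4.png

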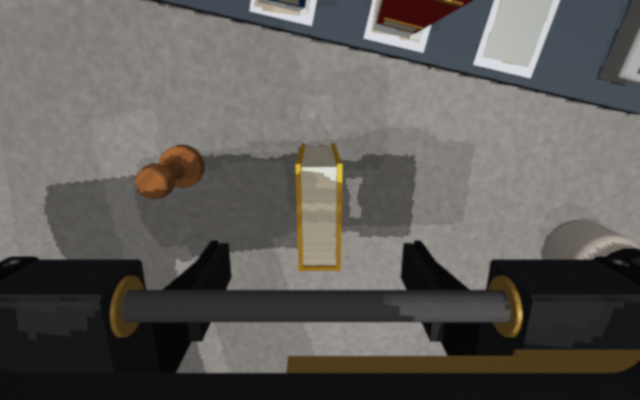

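Yellow is centred (columns 297–342 against tips at 222 and 412), and the pawn at (170,170) is clear. Gripping.

```bash
python3 -m pendant '[[[1,0.8,10],[0,0.004,0]],[[2.5,0.8,28],[0,0.008,0]],[[2.5,0.8,48],[0,0.008,0]],[[2.5,0.8,66],[0,0.008,0]],[[2.5,0.8,76],[0,0.008,0]],[[2.5,0.8,78.5],[0,0.008,0]],[[2.5,0.8,78.5],[0,0.008,0]]]' && python3 -m pendant '[[[0,0,0],[0,0,0]],[[0,0,0],[0,0,0]],[[0,0,0],[0,0,0]],[[0,0,0],[0,0,0]],[[0,0,0],[0,0,0]],[[0,0,0],[0,0,0]],[[0,0,0],[0,0,0]],[[0,0,0],[0,0,0]],[[0,0,0],[0,0,0]]]' 0 && python3 go.py && python3 -m pendant '[[[0,0,-4],[0,0,0]],[[0,0,-15],[0,0,0]],[[0,0,-30],[0,0,0]],[[0,0,-48],[0,0,0]],[[0,0,-66],[0,0,0]],[[0,0,-84],[0,0,0]],[[0,0,-94],[0,0,0]],[[0,0,-100],[0,0,0]],[[0,0,-100],[0,0,0]]]'
python3 go.py .5 -.1791 .228 -4.6 .6235 -.1791 .228 -4.6
```

```text
time_s: 27.25
tcp_pos: [0.4675, -0.0495, 0.129]
ee_rot: [[0.991, 0.13, 0.002], [0.13, -0.991, 0.001], [0.002, -0.0, -1.0]]
wrist_force: [0.1, -1.3, 0.3]
gripper_width: 0.997
gripper_force: 0.0
time_s: 28.15
tcp_pos: [0.4667, -0.0495, 0.1289]
ee_rot: [[0.991, 0.13, 0.001], [0.13, -0.991, 0.001], [0.001, -0.001, -1.0]]
wrist_force: [-0.6, 0.2, -0.1]
gripper_width: 0.321
gripper_force: 29.8
[ 13.8  18.5 -33.1  -0.  -38.3  83.7] [ 0.4667 -0.0495  0.1289] w 0.321 F [-0.6  0.2 -0.1]
time_s: 29.05
tcp_pos: [0.4667, -0.0495, 0.2296]
ee_rot: [[0.991, 0.13, 0.003], [0.13, -0.991, 0.001], [0.003, -0.001, -1.0]]
wrist_force: [-0.1, -1.0, -1.9]
gripper_width: 0.318
gripper_force: 29.8
[ 13.8  10.3 -26.1  -0.  -53.5  83.7] [ 0.4667 -0.0495  0.2296] w 0.318 F [-0.1 -1.  -1.9]
[16.1, 132.8, 1.5] [-0.001, -0.0028, 0.211]
[123.1, -9.9, 0.0] [0.0, 0.0, 0.0]
```

```bash
python3 -m pendant '[[[1,9,0],[0,0,0.01]],[[3,28,0],[0,0,0.04]],[[6,52,0],[0,0,0.08]],[[9,78,0],[0,0,0.12]],[[12,104,0],[0,-0.001,0.16]],[[15,124,0],[0,-0.002,0.195]],[[16,133,0],[0,-0.003,0.211]],[[16,133,0],[0,-0.003,0.211]]]' && python3 -m pendant '[[[10,-1,0],[0,0,0]],[[30,-3,0],[0,0,0]],[[54,-5,0],[0,0,0]],[[78,-6.5,0],[0,0,0]],[[102,-8.5,0],[0,0,0]],[[118,-10,0],[0,0,0]],[[123,-10,0],[0,0,0]],[[123,-10,0],[0,0,0]]]' && python3 -m pendant '[[[0,0,8],[0,0,0]],[[0,0,22],[0,0,0]],[[0,0,38],[0,0,0]],[[0,0,54],[0,0,0]],[[0,0,68],[0,0,0]],[[0,0,75],[0,0,0]],[[0,0,77],[0,0,0]],[[0,0,77],[0,0,0]]]' && python3 go.py .6235 -.1791 .1434 -4.6
python3 - <<'E'
from h import *
cap('wrist','w5.png')
E
```

```text
time_s: 29.85
tcp_pos: [0.4995, -0.1804, 0.2278]
ee_rot: [[0.997, -0.082, -0.004], [-0.082, -0.997, 0.001], [-0.004, -0.001, -1.0]]
wrist_force: [-0.2, -0.4, -1.0]
gripper_width: 0.314
gripper_force: 29.8
time_s: 30.65
tcp_pos: [0.6236, -0.1783, 0.2281]
ee_rot: [[0.997, -0.079, -0.003], [-0.079, -0.997, 0.001], [-0.003, -0.001, -1.0]]
wrist_force: [-0.3, 0.1, -1.8]
gripper_width: 0.322
gripper_force: 29.8
time_s: 31.45
tcp_pos: [0.6231, -0.1792, 0.1517]
ee_rot: [[0.997, -0.08, -0.001], [-0.08, -0.997, 0.0], [-0.001, -0.0, -1.0]]
wrist_force: [-0.1, 0.5, -0.7]
gripper_width: 0.322
gripper_force: 29.8
[ -1.8  31.2  -6.   -0.  -52.9  87.2] [ 0.6231 -0.1792  0.1517] w 0.322 F [-0.1  0.5 -0.7]
[0.4, -0.2, 8.3] [-0.0004, 0.0015, 0.0001]
```

View pics/w5.png

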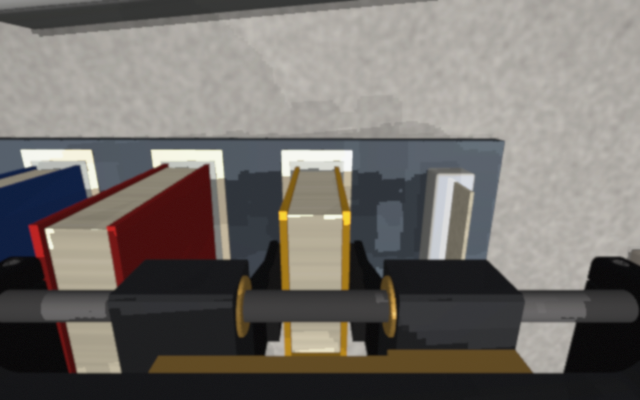

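Run:
```python
from h import *
c=cap('wrist')
a=ray(c,[(282,151),(352,151)],.0145).mean(0); b=ray(c,[(296,168),(341,168)],.0228).mean(0)
print(a,b,(a-b)@np.array([.997,-.08,0]))
```

```text
[ 0.66828224 -0.18372751  0.0145    ] [ 0.65868489 -0.18389544  0.0228    ] 0.009555128849143108
```

Yellow is within 1 mm of its mark (foot edge at row 168, card edge at row 151). Setting it down.

```bash
python3 -m pendant '[[[0.4,0,2],[0,0.0015,0]],[[0.4,0,4],[0,0.0015,0]],[[0.4,0,6],[0,0.0015,0]],[[0.4,0,7.5],[0,0.0015,0]],[[0.4,0,8.5],[0,0.0015,0]],[[0.4,0,8.8],[0,0.0015,0]],[[0.4,0,8.8],[0,0.0015,0]]]' && python3 -m pendant '[[[0,0,0],[0,0,0]],[[0,0,0],[0,0,0]],[[0,0,0],[0,0,0]],[[0,0,0],[0,0,0]],[[0,0,0],[0,0,0]]]' 0.7 && python3 -m pendant '[[[0,0,-5],[0,0,0]],[[0,0,-20],[0,0,0]],[[0,0,-50],[0,0,0]],[[0,0,-85],[0,0,0]],[[0,0,-125],[0,0,0]],[[0,0,-160],[0,0,0]],[[0,0,-160],[0,0,0]]]' 0.7 && python3 go.py .46 -.05 .30 -4.6
```

```text
time_s: 32.25
tcp_pos: [0.6235, -0.1792, 0.143]
ee_rot: [[0.997, -0.08, 0.0], [-0.08, -0.997, 0.0], [0.0, -0.0, -1.0]]
wrist_force: [-0.4, -0.2, -0.7]
gripper_width: 0.32
gripper_force: 29.8
time_s: 32.75
tcp_pos: [0.6236, -0.1792, 0.1431]
ee_rot: [[0.997, -0.08, 0.0], [-0.08, -0.997, 0.0], [0.0, -0.001, -1.0]]
wrist_force: [-0.2, -0.2, -1.2]
gripper_width: 0.66
gripper_force: 0.0
time_s: 33.45
tcp_pos: [0.6255, -0.18, 0.3104]
ee_rot: [[0.997, -0.08, 0.013], [-0.08, -0.997, -0.002], [0.013, 0.001, -1.0]]
wrist_force: [0.8, -0.1, 0.9]
gripper_width: 0.702
gripper_force: 0.0
[ -1.8  23.7   5.6   0.1 -71.1  87.2] [ 0.6255 -0.18    0.3104] w 0.702 F [ 0.8 -0.1  0.9]
[-175.4, -116.4, 8.0] [0.0012, -0.0132, 0.0007]
```

```bash
python3 -m pendant '[[[-15,-10,0],[0,0,0]],[[-45,-30,0],[0,0,0]],[[-80,-53,0],[0,0,0]],[[-115,-76,0],[0,-0.005,0]],[[-145,-96,2],[0,-0.01,0]],[[-168,-111,6],[0,-0.013,0]],[[-175,-116,8],[0,-0.013,0]],[[-175,-116,8],[0,-0.013,0]]]'
python3 - <<'E'
from h import *
a=cap('top','t9.png')['frame'][140:220,230:430,::-1]
cv2.imwrite('pics/t9z.png',cv2.resize(a,None,fx=4,fy=4,interpolation=cv2.INTER_CUBIC)[:250])
b=cap('wrist','w9.png')['frame'][:260,:,::-1]
cv2.imwrite('pics/c9.png',np.vstack([cv2.resize(a,None,fx=4,fy=4,interpolation=cv2.INTER_CUBIC)[:270],cv2.resize(b,(800,325))]))
E
```

```text
time_s: 34.25
tcp_pos: [0.4577, -0.0493, 0.2952]
ee_rot: [[0.997, -0.079, -0.012], [-0.079, -0.997, 0.002], [-0.013, -0.001, -1.0]]
wrist_force: [1.0, 0.2, 0.1]
gripper_width: 0.701
gripper_force: 0.0
```

View pics/c9.png

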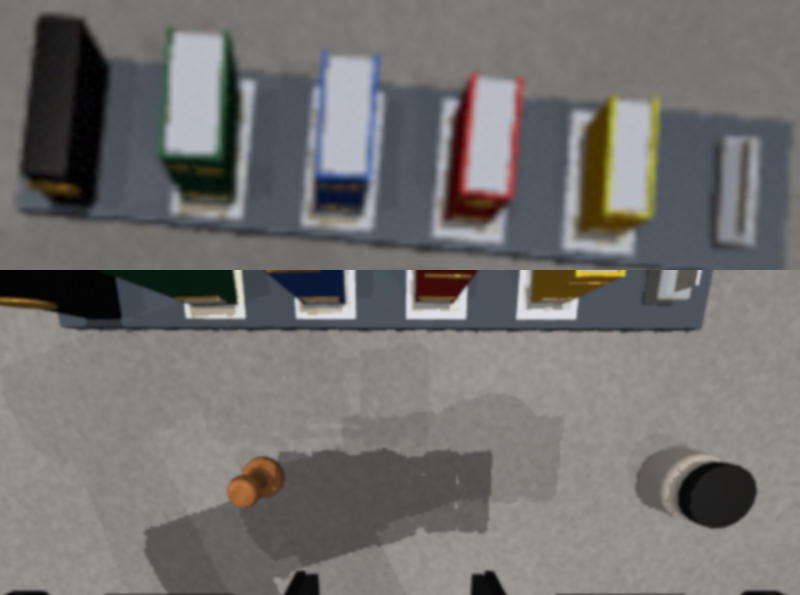

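Run:
```python
import cv2
b=cv2.imread('pics/w9.png')
l,r=b[0:50,140:300],b[0:50,310:470]
f=lambda a:cv2.resize(a,None,fx=5,fy=5,interpolation=cv2.INTER_CUBIC)
cv2.imwrite('pics/w9z.png',cv2.vconcat([f(l),f(r)]))
```

```text
(no output)
```

View pics/w9z.png

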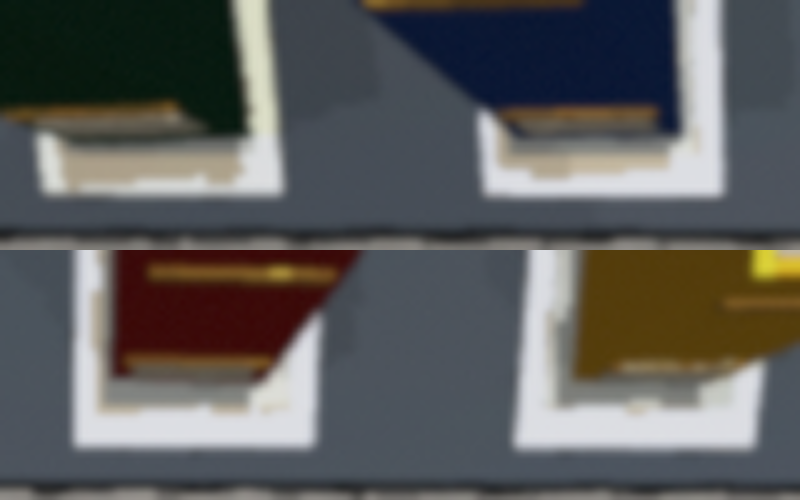

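The close view shows all four books square on their cards, within about 1.5 mm of centre (feet about 60–69 zoomed pixels inside the near card edges). The pot was never touched, so I'm handing in.

```bash
python3 -c "
from station import r
print(r.finish_job())"
```

```text
the job is handed in; nothing more can be done
None
```

I handed the job in at about 34 s: green, blue, red and yellow stand in that order from the bookend, each within about 1.5 mm of its mark's centre by the last pictures, and the paste pot was not touched.

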